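Stand the tall reference chart on its kickstand

ROBOT

A 7-joint arm with a two-finger parallel gripper is mounted at the origin on a cart in front of the work surface, level with it; the furniture and walls round the work are solid. World frame = base frame: x ahead of the robot, y to its left, z up, the work surface at z = 0. Lengths are in m, angles in rad, forces in N, time in s.
With the tool pointing down it reaches from about 0.4 to 0.85 m from the base axis. Payload 10.4 kg.
Tool frame: the origin (TCP) lies on the centre line of the jaws, within the pads' length; the fingertips stand 8 mm ahead of it and the grasp point (between the pads) lies 11 mm behind it; z points along the fingers, y is the direction in which the jaws open and shut (so a half turn about z gives the same grasp; the last joint's range is limited). The gripper opens to 85 mm and grips with 20 to 120 N. Pads are 22 mm wide; open, the fingers measure 114 mm over their backs; the gripper's body (76 mm by 85 mm) begins 54 mm behind the grasp point. The pads swing forward as they close: fully open they stand 13 mm farther back than shut.
Start: joints at [1.199, 0.332, -0.065, 1.46, 0.022, 1.35, -0.088], TCP at [0.214, -0.587, 0.239] pointing down, gripper open.
Joint ranges: [-2.6, 2.6], [-0.5, 2.12], [-1.47, 1.34], [0.16, 2.42], [-1.27, 4.41], [0.06, 2.06], [-2.6, 2.6]. Speed limits (rad/s): [2.22, 2.22, 2.79, 2.79, 3.14, 3.14, 3.14].

INTERFACE

Orientations are given as a unit quaternion [x, y, z, w].
In Python, from workcell import manip gives the robot as it stands.
- The arm moves only by the tool arm_command, never from a script. Its argument "targets" is text: rows parted by semicolons, each of 6 numbers parted by spaces: the shift along the tool's x, y, z in mm, then the turn, a rotation vector about the tool's x, y, z in rad. A call has 1 to 5 rows; each row shifts and turns the commanded pose from where the row before left it, along the tool's axes as they then stand; what a row does not reach is not made up. A row lasts 1/8 s, in which the tool goes at most 62.5 mm and 10.7 degrees, less where a joint would pass 70% of its speed; a pose out of reach is approached as far as the arm can. A call is refused whole if a number of a shift passes 62.5 or a number of a turn 0.188, either way. A call with a gripper value outside its range is refused whole. "grip" is the finger opening in mm, from 0 to 85.4, set as the call begins (left out, the last holds). The fingers move at their own pace and stop on an object; "squeeze" is the grip in N (left out, the last holds). Time passes only in rows, so rows that do not move let the fingers close. It gives the time, the measured TCP pose, the force and the opening at its end, in the units of the state.
- manip.get_obs(): the state, without advancing time (a new reading comes with each control period).
- manip.camera(name): name is "scene" or "top" or "wrist"; returns a dict with "frame" (384x512x3 uint8, red, green, blue), "vertical_fov" (degrees; the focal length in pixels is half the picture's height over the tangent of half this angle, whatever the lens; pixels are square), "cx", "cy" (the principal point, pixels), "distortion" ([k1, k2, p1, p2, k3] as OpenCV has them; the pictures are not rectified), "rvec" (rotation vector, rad) and "tvec" (3), from world to camera coordinates, as OpenCV has them. Camera axes: x right, y down, z forward; pixel columns grow to the right and rows downward; lengths in m; the calibration is good to about 2 mm. A picture is of the moment at which its call begins. There is no depth.
- manip.hand_in(): hands the job in, once; it reports no verdict.
Trained networks look in a picture, given as the dict that the camera call returned (one of the last four; its "shot" number tells which), for a name from the list of things; names that differ only in an ending like _2 or _b are one class to them, and where a whole thing is asked for, a point or a joint stands for the part that bears it (a point fixed in the world has none). Each returns a list of dicts, best first, with "p" (0 to 1); they miss things now and then, are a little off and sometimes report something else, mostly with a low value. They report only what shows in the picture. A call takes as long as a camera call.
- manip.search_frame(picture, name): "xyz" ([x, y, z] in m, in the coordinates of the camera as it stood for that picture, good to about 4 mm: the middle of the surface that is visible of it).
The state is a dict: "clock": time; "joint_pos": joint angles; "joint_velocities": joint speeds; "tau": joint torques, N m; "position": TCP position; "ee_rot": TCP orientation; "ft_force": force on the tool from outside, world axes, zero at the start; "torque": the same for the moment, N m; "grip_width": opening from 0.0 (shut) to 1.0 (fully open).
Only numpy, scipy, OpenCV 4.12 (cv2) and the standard library are available. Lean on these libraries where they do the work, as an engineer would, in place of code of your own. Each camera call takes 0.05 s, during which the arm holds its last target.

TASK

Two small framed charts lie face down on the bench. Take the tall, narrow one: fold its kickstand leg out from its back as far as it goes, then tip the chart up where it lies so that it stands on its bottom edge, leaning back on the leg, and let go. Leave the short, wide chart lying where it is.

Things in the scene. Friction and masses are not known exactly. Their poses are not given: they have to be found in the camera images.
- tall_chart: tall framed chart, 140 mm (body x) by 90 (body y) by 10 thick, 0.25 kg, face down, grey back up, top edge towards the robot. Origin: middle of the far, bottom edge, on the face (worktop height). Body -x runs to the top edge, +z out of the back. Tipped up about 105 degrees round its bottom edge with the leg fully out, it stands leaning 15 degrees back, face to the robot, leg behind.
- grip_bar (a point): centre of the tall chart's grip bar, on a 10 mm wide neck past the top edge, at body (-0.160, 0, 0.008): two round knobs on an axle, 14 mm thick and 26 mm long overall along body y, flat ends. Pinched across its ends from above, it swivels freely about its own length (body y), so the chart can hang and tip from it while the fingers stay pointing down.
- stand_leg (a joint): angle of the tall chart's kickstand leg to its back, rad: 0 folded flat, 0.63 fully out at its stop. The hinge runs along body y at body (-0.108, 0, 0.016), near the top edge; the foot end swings away from the back. Stiff hinge (about 0.04 N m): the leg stays where it is left.
- leg_foot (a point): centre of the rubber foot at the free end of that leg, 102.5 mm from the hinge: a cylinder 12 mm thick, 26 mm long along body y, flat ends, wider than the 18 mm leg and lying on the chart's back, so it can be pinched across its ends from above. Folded, it lies at the chart's bottom edge, 16 mm above the worktop.
- wide_chart: the other chart, to be left alone: same make but 72 mm tall (body x) and 100 mm wide (body y), also face down, with a short leg folded on its back. Origin: middle of its bottom edge.

How it is judged:
On the way:
1. the leg is folded out, at least 0.52 rad (value of joint stand_leg above 0.52 rad), for 0.2 s.
At the end, for the whole second after the job is handed in: The tall chart stands at rest on its bottom edge and on the foot of its leg (both within 20 mm of the worktop), upright within 25 degrees, top up, leg at least 0.52 rad out, its bottom edge within 80 mm of where it lay (value of joint stand_leg above 0.52 rad and angle between tall_chart's own x axis and vertical above 2.7 rad and height (world z) of each of tall_chart, leg_foot below 0.02 m and distance of tall_chart from where it was at the start of the episode below 0.08 m and linear speed of tall_chart below 0.02 m/s and angular speed of tall_chart below 0.1 rad/s); the robot touches nothing.
It fails at once if the wide chart was moved more than 30 mm (distance of wide_chart from where it was at the start of the episode above 0.03 m).
It also fails if it takes over 53 s, if anything falls off the work surface, if the arm or the gripper's body presses on something with over 40 N, if the wrist force passes 120 N, or if a joint passes its speed limit or range.

## Working session

There is one attempt and no reset: what is moved stays moved. The work goes in short steps, Python scripts to look and compute and a tool call to move; the robot and the scene stay as the last step left them, time stands still between calls to the robot, and variables do not carry over. Pictures are saved under pics/ and viewed, and the job is handed in when it is done.

Besides the shell and the picture viewer there is one more tool, called after "Call:" by a JSON object that holds its "method" and its "body", one argument or row to a line. arm_command: Moves the arm, as the interface text tells. Its arguments: {"type":"object","properties":{"targets":{"type":"string"},"grip":{"type":"number"},"squeeze":{"type":"number"}},"required":["targets"]}

```bash
mkdir -p pics; ls; cat > h.py <<'E'
import numpy as np, cv2
from workcell import manip
def cam(n,save=None):
    p=manip.camera(n)
    if save: cv2.imwrite('pics/'+save,cv2.cvtColor(p['frame'],cv2.COLOR_RGB2BGR))
    return p
def KD(p):
    f=192/np.tan(np.radians(p['vertical_fov'])/2)
    return np.array([[f,0,p['cx']],[0,f,p['cy']],[0,0,1.]]),np.array(p['distortion'],float)
def RT(p): return cv2.Rodrigues(np.array(p['rvec'],float))[0],np.array(p['tvec'],float)
def c2w(p,x):
    R,t=RT(p); return R.T@(np.array(x)-t)
def proj(p,X):
    K,D=KD(p); return cv2.projectPoints(np.array(X,float).reshape(-1,1,3),np.array(p['rvec'],float),np.array(p['tvec'],float),K,D)[0].reshape(-1,2)
def ray(p,uv,z):
    K,D=KD(p);R,t=RT(p)
    n=cv2.undistortPoints(np.array(uv,float).reshape(-1,1,2),K,D).reshape(-1,2)
    o=-R.T@t; out=[]
    for a in n:
        d=R.T@np.array([a[0],a[1],1]); out.append(o+d*(z-o[2])/d[2])
    return np.array(out)
def find(p,n):
    r=manip.search_frame(p,n)
    for d in r[:3]:
        w=c2w(p,d['xyz']); print(n,round(d['p'],2),w.round(4),proj(p,w)[0].round(0))
E
python3 - <<'E'
from h import *
print(manip.get_obs())
for c in ['scene','top','wrist']:
    p=cam(c,c+'0.png'); print(c,(-RT(p)[0].T@RT(p)[1]).round(3))
    for n in ['tall_chart','grip_bar','leg_foot','wide_chart']: find(p,n)
E
```

```text
pics
{'clock': 0.0, 'joint_pos': array([ 1.19942434,  0.33292433, -0.0647547 ,  1.46095315,  0.02157617,
        1.34989902, -0.08847441]), 'joint_velocities': array([ 1.82463171e-04, -7.82929273e-04, -2.54533964e-04,  7.10645376e-04,
        4.31157171e-05, -9.02580560e-04, -1.57374350e-03]), 'tau': array([-1.17652944e-03, -6.25441074e+01,  4.83837223e-02, -3.91604984e+01,
        1.61390734e-02,  9.88706772e-03,  9.76275572e-06]), 'position': array([ 0.21349573, -0.58700874,  0.23847765]), 'ee_rot': array([ 9.84824889e-01,  1.73549371e-01, -1.42669246e-04, -7.30933804e-04]), 'ft_force': array([-0.53035336, -0.28174764,  0.11625528]), 'torque': array([ 0.01491816, -0.02380106,  0.02271405]), 'grip_width': 0.9976311617930551}
scene [-0.048  0.505  0.477]
tall_chart 0.72 [ 0.5338 -0.0238  0.0137] [277. 186.]
grip_bar 0.53 [0.5295 0.1772 0.0136] [208. 216.]
grip_bar 0.4 [ 0.4618 -0.0039  0.0122] [291. 202.]
leg_foot 0.69 [ 0.5645 -0.0327  0.0252] [271. 176.]
wide_chart 0.66 [0.5275 0.1796 0.013 ] [207. 217.]
top [0.47  0.058 0.908]
tall_chart 0.71 [ 0.5485 -0.0273  0.0134] [286. 187.]
leg_foot 0.81 [ 0.5665 -0.0344  0.0212] [289. 179.]
wide_chart 0.82 [0.5352 0.1707 0.009 ] [208. 194.]
wrist [ 0.291 -0.559  0.375]
```

View pics/scene0.png

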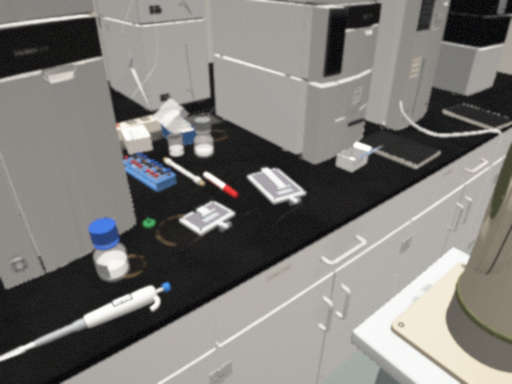

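View pics/top0.png

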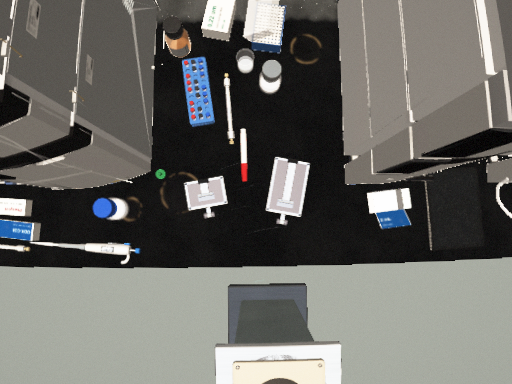

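```bash
python3 - <<'E'
import cv2
a=cv2.imread('pics/top0.png')[140:230,180:320]; cv2.imwrite('pics/top0c.png',cv2.resize(a,None,fx=5,fy=5,interpolation=cv2.INTER_CUBIC))
a=cv2.imread('pics/scene0.png')[150:240,180:320]; cv2.imwrite('pics/scene0c.png',cv2.resize(a,None,fx=5,fy=5,interpolation=cv2.INTER_CUBIC))
E
```

```text
(no output)
```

View pics/top0c.png

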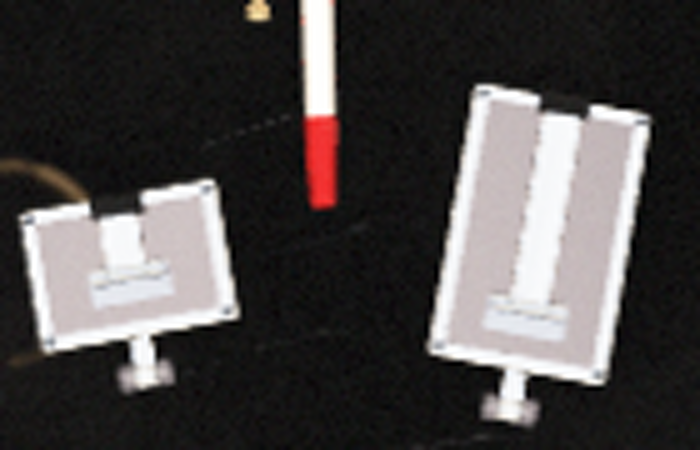

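View pics/scene0c.png

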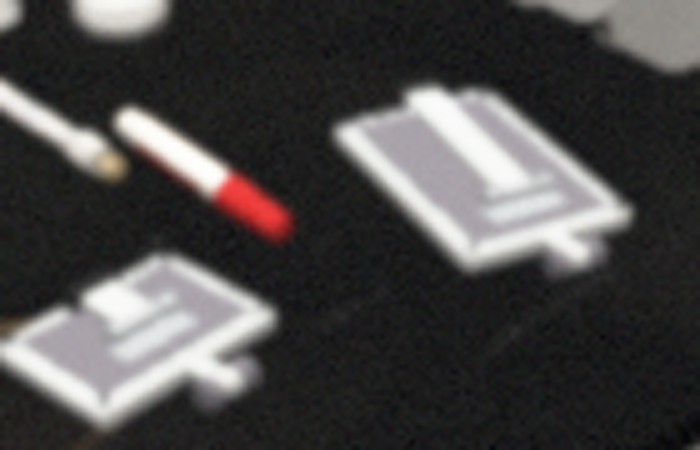

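The tall chart is on the right in the top view. Its corners are at about (276,157), (309,163), (300,216) and (266,210), the black foot is at (292.5,161) and the grip bar at (282,222). The wide chart is at (207,195). Next I'll fit the pose from both views.

```bash
python3 - <<'E'
from h import *
from scipy.optimize import least_squares
t=cam('top');s=cam('scene')
def cr(l,ox,oy): return np.array([[(x+.5)/5-.5+ox,(y+.5)/5-.5+oy] for x,y in l])
T=cr([(482,86),(650,118),(605,383),(430,352),(510,411)],180,140)
S=cr([(335,130),(490,92),(632,212),(470,268)],180,150)
print(ray(t,T,0.010).round(4)); print(ray(s,S,0.010).round(4))
# body pts: far left (0,+.045)? body -x toward robot => +x away; z up => y left
B=np.array([[0,.045,.01],[0,-.045,.01],[-.14,-.045,.01],[-.14,.045,.01],[-.16,0,.008]])
def W(q):
    c,s_=np.cos(q[2]),np.sin(q[2]);R=np.array([[c,-s_,0],[s_,c,0],[0,0,1]]);return B@R.T+[q[0],q[1],q[3]]
for name,use in(('top',(1,0)),('scene',(0,1)),('both',(1,1))):
    def f(q):
        r=[]
        if use[0]: r.append(proj(t,W(q))-T)
        if use[1]: r.append(proj(s,W(q))[:4]-S)
        return np.concatenate(r).ravel()
    r=least_squares(f,[.62,-.03,0,0]); print(name,r.x.round(4),'grip',W(r.x)[4].round(4),np.abs(r.fun).max().round(2))
E
```

```text
[[ 0.6259 -0.003   0.01  ]
 [ 0.6085 -0.088   0.01  ]
 [ 0.475  -0.0616  0.01  ]
 [ 0.4919  0.0257  0.01  ]
 [ 0.4618 -0.0137  0.01  ]]
[[ 0.6262 -0.0022  0.01  ]
 [ 0.608  -0.0926  0.01  ]
 [ 0.4733 -0.0647  0.01  ]
 [ 0.4846  0.0283  0.01  ]]
top [ 0.6201 -0.0474 -0.2009 -0.0176] grip [ 0.4633 -0.0155 -0.0096] 0.64
scene [ 0.6125 -0.0429 -0.2004  0.0031] grip [ 0.4557 -0.0111  0.0111] 0.98
both [ 0.6183 -0.0466 -0.2012 -0.0011] grip [ 0.4616 -0.0147  0.0069] 1.12
```

Call:
{"method": "arm_command", "body": {
  "targets": "0 0 0 0 0 0.183; 0 0 0 0 0 0.183; 0 0 0 0 0 0.184; 25 -55 0 0 0 0; 25 -55 0 0 0 0",
  "grip": 50,
  "squeeze": 25
}}

```text
clock: 1.48
position: [0.2852, -0.4885, 0.2392]
ee_rot: [0.995, -0.101, 0.0, 0.0]
ft_force: [2.2, 0.0, -0.5]
grip_width: 0.588
```

```bash
cat >> h.py <<'E'
from scipy.spatial.transform import Rotation as Rn
def tool(target,yaw=None,obs=None):
    o=obs or manip.get_obs(); R=Rn.from_quat(o['ee_rot']).as_matrix()
    d=R.T@(np.array(target)-o['position']); print('t',o['clock'],'pos',o['position'].round(4),'F',o['ft_force'].round(1),'w',round(o['grip_width']*85.4,1),'yaw',np.arctan2(R[1,0],R[0,0]).round(4),'z',R[:,2].round(4),'shift mm',(d*1000).round(1)); return d
E
python3 -c "
from h import *
tool([.613,-.0455,.12])
t=cam('top'); print(ray(t,[(343,183),(347,160)],0)); s=cam('scene');print(ray(s,[(318,163)],0))"
```

```text
t 1.475 pos [ 0.2852 -0.4885  0.2392] F [ 2.2  0.  -0.5] w 50.2 yaw -0.2025 z [ 1.e-04 -1.e-04 -1.e+00] shift mm [ 232.  -499.9  119.2]
[[ 0.55784273 -0.17437102  0.        ]
 [ 0.61729044 -0.18709069  0.        ]]
[[ 0.5742414  -0.21453794  0.        ]]
```

Call:
{"method": "arm_command", "body": {
  "targets": "10 -60 0 0 0 0; 10 -60 0 0 0 0; 10 -60 0 0 0 0; 10 -60 0 0 0 0; 10 -60 0 0 0 0"
}}

```text
clock: 2.2
position: [0.394, -0.2038, 0.2397]
ee_rot: [0.995, -0.1, 0.0, 0.0]
ft_force: [0.7, -0.6, 1.0]
grip_width: 0.584
```

Call:
{"method": "arm_command", "body": {
  "targets": "10 -60 0 0 0 0; 25 -40 0 0 0 0; 40 -40 0 0 0 0; 40 0 0 0 0 0; 0 0 0 0 0 0"
}}

```text
clock: 2.82
position: [0.5357, -0.0914, 0.2384]
ee_rot: [0.995, -0.1, -0.0, -0.001]
ft_force: [-0.6, -0.3, -0.5]
grip_width: 0.585
```

```bash
python3 - <<'E'
from h import *
tool([.613,-.0455,.12])
p=cam('wrist','w1.png')
for n in ['tall_chart','grip_bar','leg_foot']: find(p,n)
q=[.6183,-.0466,-.2012]
c,s=np.cos(q[2]),np.sin(q[2])
B=np.array([[0,.045,.01],[0,-.045,.01],[-.14,-.045,.01],[-.14,.045,.01],[-.16,0,.008],[-.0055,0,.022]])
print(proj(p,B@np.array([[c,-s,0],[s,c,0],[0,0,1]]).T+[q[0],q[1],0]).round(1))
E
```

```text
t 2.825 pos [ 0.5357 -0.0914  0.2384] F [-0.6 -0.3 -0.5] w 50.0 yaw -0.2005 z [-7.0e-04  1.3e-03 -1.0e+00] shift mm [ 66.7 -60.2 118.4]
tall_chart 0.89 [ 0.5554 -0.0322  0.0099] [201. 146.]
grip_bar 0.48 [ 0.4666 -0.0154  0.0146] [205. 224.]
leg_foot 0.68 [ 0.5688 -0.0337  0.0243] [197. 136.]
[[156.3  85.5]
 [242.6  84.8]
 [244.  210.5]
 [166.8 210.2]
 [206.3 225.3]
 [197.4  91. ]]
```

View pics/w1.png

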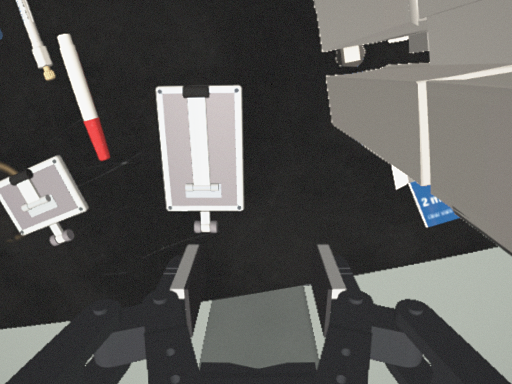

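The corners, bar and foot project within about 1–2 px of what I see: corners at (157,86) and (243,210), foot at (196,91), bar at (206,227). I'll go down over the foot.

Call:
{"method": "arm_command", "body": {
  "targets": "34 -30 30 0 0 0; 33 -30 40 0 0 0; 0 0 60 0 0 0; 0 0 40 0 0 0; 0 0 0 0 0 0"
}}

```text
clock: 3.65
position: [0.6093, -0.0464, 0.0671]
ee_rot: [0.995, -0.101, -0.003, 0.0]
ft_force: [0.3, -0.2, 0.1]
grip_width: 0.588
```

```bash
python3 - <<'E'
from h import *
tool([.613,-.0455,.021])
p=cam('wrist','w2.png')
E
```

```text
t 3.65 pos [ 0.6093 -0.0464  0.0671] F [ 0.3 -0.2  0.1] w 50.2 yaw -0.2014 z [-0.0052  0.     -1.    ] shift mm [ 3.7 -1.7 46. ]
```

View pics/w2.png

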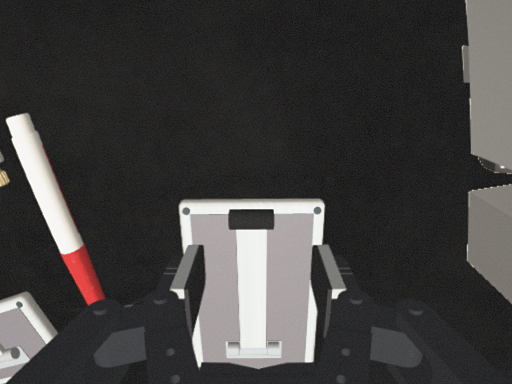

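The wrist view shows the foot at (229..274, 219), slightly left of the finger centre at about 258. I'll measure it.

```bash
python3 - <<'E'
from h import *
p=cam('wrist')
print(ray(p,[(251.5,219)],0.016),ray(p,[(229,219),(274,219)],0.016),p['cx'])
f=ray(p,[(251.5,219)],0.018)[0];tool([f[0],f[1],.021])
E
```

```text
[[ 0.61049903 -0.04278409  0.016     ]] [[ 0.61322571 -0.02936415  0.016     ]
 [ 0.60775792 -0.05619469  0.016     ]] 257.6044338239014
t 3.75 pos [ 0.6124 -0.0463  0.0713] F [-0.1  0.7  1.3] w 49.7 yaw -0.2016 z [ 1.9e-03 -4.0e-04 -1.0e+00] shift mm [-1.8 -3.  50.3]
```

Call:
{"method": "arm_command", "body": {
  "targets": "0 -3 20 0 0 0; 0 0 20 0 0 0; 0 0 7 0 0 0; 0 0 0 0 0 0; 0 0 0 0 0 0"
}}

```text
clock: 4.38
position: [0.6128, -0.0431, 0.0228]
ee_rot: [0.995, -0.1, 0.0, 0.0]
ft_force: [0.1, -0.2, 0.1]
grip_width: 0.585
```

```bash
python3 - <<'E'
from h import *
tool([.611,-.043,.021])
p=cam('wrist','w3.png')
tool([.611,-.043,.021])
E
```

```text
t 4.375 pos [ 0.6128 -0.0431  0.0228] F [ 0.1 -0.2  0.1] w 50.0 yaw -0.2013 z [ 7.e-04 -1.e-04 -1.e+00] shift mm [-1.8  0.2  1.8]
t 4.425 pos [ 0.6129 -0.0431  0.0229] F [0.1 0.2 0.7] w 49.9 yaw -0.2012 z [ 1.e-03 -1.e-04 -1.e+00] shift mm [-1.9  0.3  1.9]
```

View pics/w3.png

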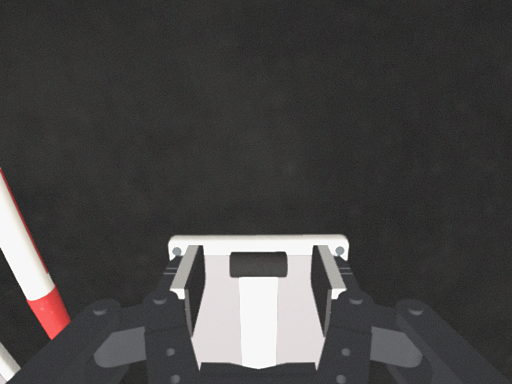

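The foot, at (230..287, 264), is centred between the fingers. I'll close on it.

Call:
{"method": "arm_command", "body": {
  "targets": "-1 0 1 0 0 0; 0 0 0 0 0 0; 0 0 0 0 0 0; 0 0 0 0 0 0; 0 0 0 0 0 0",
  "grip": 15,
  "squeeze": 25
}}

```text
clock: 5.05
position: [0.6115, -0.043, 0.0213]
ee_rot: [0.995, -0.1, 0.0, 0.0]
ft_force: [-0.4, -0.6, 0.6]
grip_width: 0.291
```

```bash
python3 - <<'E'
from h import *
tool([.611,-.043,.021])
p=cam('wrist','w4.png')
E
```

```text
t 5.05 pos [ 0.6115 -0.043   0.0213] F [-0.4 -0.6  0.6] w 24.9 yaw -0.2012 z [ 1.e-04 -1.e-04 -1.e+00] shift mm [-0.5  0.2  0.3]
```

View pics/w4.png

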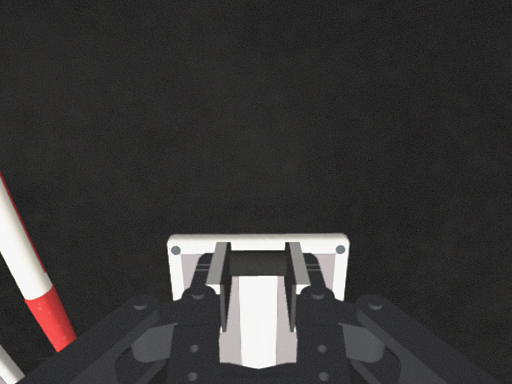

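Call:
{"method": "arm_command", "body": {
  "targets": "-0.3 0 -7 0 0 0; -0.6 0 -6.3 0 0 0; -1 0 -6.5 0 0 0; -1.5 0 -6.5 0 0 0; -2 0 -6.5 0 0 0"
}}

```text
clock: 5.72
position: [0.6061, -0.0418, 0.0546]
ee_rot: [0.995, -0.1, 0.0, 0.0]
ft_force: [-0.5, -0.3, -2.9]
grip_width: 0.297
```

Call:
{"method": "arm_command", "body": {
  "targets": "-2.4 0 -6.2 0 0 0; -2.7 0 -6 0 0 0; -3.1 0 -6 0 0 0; 0 0 0 0 0 0; 0 0 0 0 0 0"
}}

```text
clock: 6.35
position: [0.5981, -0.0401, 0.0722]
ee_rot: [0.995, -0.1, -0.0, -0.0]
ft_force: [0.2, 0.5, -2.3]
grip_width: 0.292
```

```bash
python3 - <<'E'
from h import *
tool([.611,-.043,.021])
p=cam('wrist','w5.png');s=cam('scene','s5.png')
cv2.imwrite('pics/s5c.png',cv2.resize(cv2.imread('pics/s5.png')[110:240,200:340],None,fx=4,fy=4,interpolation=2))
E
```

```text
t 6.35 pos [ 0.5981 -0.0401  0.0722] F [ 0.2  0.5 -2.3] w 25.0 yaw -0.2012 z [-1.e-04  0.e+00 -1.e+00] shift mm [13.2  0.2 51.2]
```

View pics/w5.png

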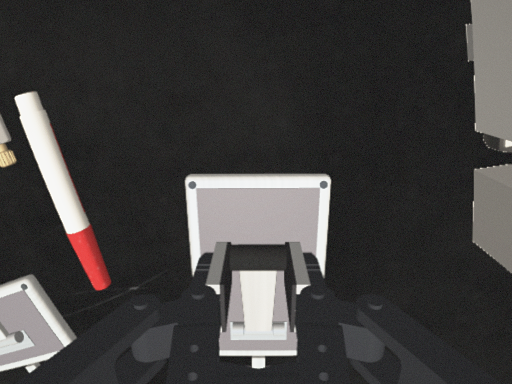

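View pics/s5c.png

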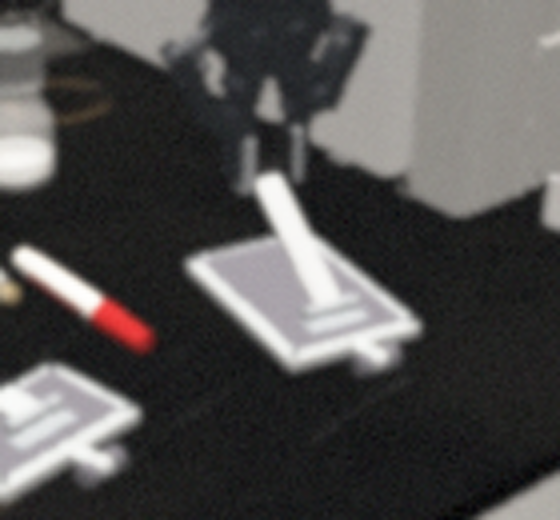

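The leg is out about 0.52 rad and the chart is still flat. I'll carry on to the stop.

Call:
{"method": "arm_command", "body": {
  "targets": "-3.4 0 -5.8 0 0 0; -3.7 0 -5.6 0 0 0; -2 0 -2.5 0 0 0; 0 0 0 0 0 0; 0 0 0 0 0 0"
}}

```text
clock: 7.08
position: [0.5892, -0.0385, 0.0861]
ee_rot: [0.995, -0.1, -0.0, 0.0]
ft_force: [0.4, 0.1, -3.6]
grip_width: 0.294
```

```bash
python3 - <<'E'
from h import *
tool([.611,-.043,.021])
p=cam('wrist','w6.png');s=cam('scene','s6.png')
cv2.imwrite('pics/s6c.png',cv2.resize(cv2.imread('pics/s6.png')[110:240,200:340],None,fx=4,fy=4,interpolation=2))
E
```

```text
t 7.075 pos [ 0.5892 -0.0385  0.0861] F [ 0.4  0.1 -3.6] w 25.1 yaw -0.2013 z [-1.e-04 -1.e-04 -1.e+00] shift mm [22.3  0.1 65.1]
```

View pics/w6.png

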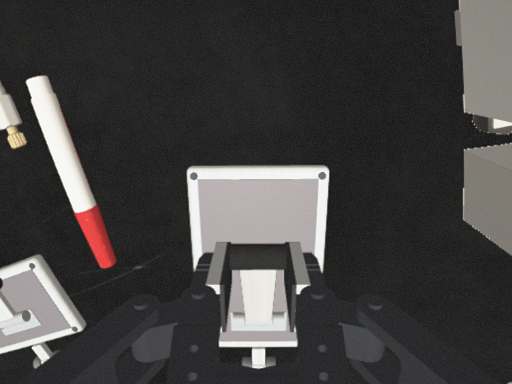

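View pics/s6c.png

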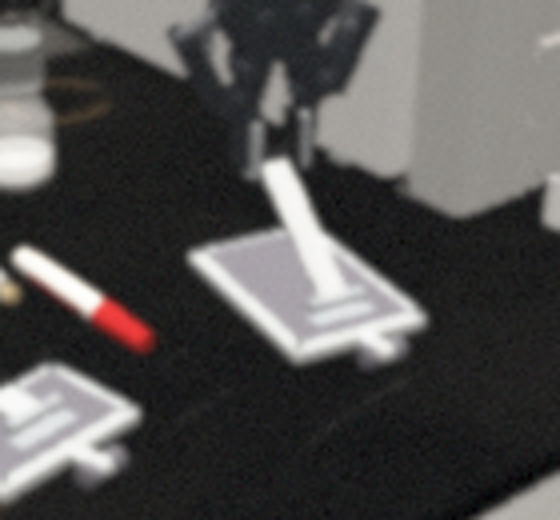

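The leg is at its stop, since the chart's far edge lifted slightly. I'll lower it 4 mm, release, and go up.

Call:
{"method": "arm_command", "body": {
  "targets": "0 0 2 0 0 0; 0 0 1.5 0 0 0; 0 0 0 0 0 0; 0 0 0 0 0 0"
}}

```text
clock: 7.68
position: [0.5892, -0.0384, 0.0827]
ee_rot: [0.995, -0.1, 0.0, 0.0]
ft_force: [-0.5, -0.3, -2.7]
grip_width: 0.294
```

Call:
{"method": "arm_command", "body": {
  "targets": "0 0 0 0 0 0; 0 0 0 0 0 0; 0 0 0 0 0 0; 0 0 -20 0 0 0; 0 0 -40 0 0 0",
  "grip": 50
}}

```text
clock: 8.3
position: [0.5885, -0.0383, 0.1434]
ee_rot: [0.995, -0.1, -0.001, -0.0]
ft_force: [0.5, -0.5, 0.3]
grip_width: 0.584
```

Call:
{"method": "arm_command", "body": {
  "targets": "-50 0 -40 0 0 0; -60 0 0 0 0 0; -10 0 0 0 0 0; 0 0 0 0 0 0"
}}

```text
clock: 8.8
position: [0.4732, -0.0148, 0.1832]
ee_rot: [0.995, -0.1, 0.001, 0.001]
ft_force: [0.1, -0.1, 0.0]
grip_width: 0.582
```

```bash
python3 - <<'E'
from h import *
tool([.4616,-.0147,.01])
p=cam('wrist','w7.png');s=cam('scene','s7.png')
find(p,'grip_bar');find(p,'leg_foot');find(p,'tall_chart')
cv2.imwrite('pics/s7c.png',cv2.resize(cv2.imread('pics/s7.png')[110:240,200:340],None,fx=4,fy=4,interpolation=2))
print(proj(p,[.4616,-.0147,.008]))
E
```

```text
t 8.8 pos [ 0.4732 -0.0148  0.1832] F [ 0.1 -0.1  0. ] w 49.7 yaw -0.2011 z [ 0.0023 -0.0013 -1.    ] shift mm [-11.8   2.1 173.1]
grip_bar 0.6 [ 0.465  -0.0136  0.0137] [257. 176.]
leg_foot 0.84 [ 0.5621 -0.0334  0.0601] [258.  63.]
tall_chart 0.81 [ 0.549  -0.0276  0.0112] [254.  82.]
[[259.30360894 177.57142255]]
```

View pics/w7.png

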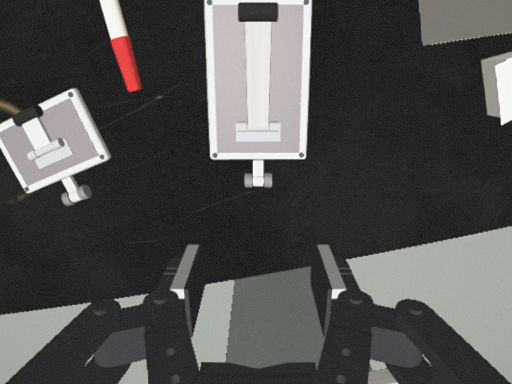

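View pics/s7c.png

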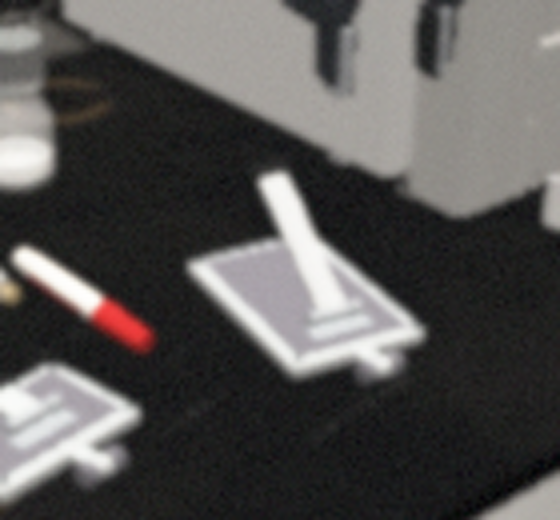

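The leg is out and has stayed there. The bar is at (258,180.5) and the chart's near corners are at (211,157) and (305,157). I'll measure the bar and estimate the leg angle.

```bash
python3 - <<'E'
from h import *
p=cam('wrist')
print(ray(p,[(258.3,180.3)],0.009),ray(p,[(211,157),(305,157)],0.010), ray(p,[(208,3),(307,3)],0.01))
q=[.6183,-.0466,-.2012];c,s=np.cos(q[2]),np.sin(q[2])
for a in(.45,.52,.58,.63):
    b=np.array([-.108+.1025*np.cos(a)-.0*np.sin(a),0,.016+.1025*np.sin(a)])
    w=np.array([[c,-s,0],[s,c,0],[0,0,1]])@b+[q[0],q[1],0]; print(a,w.round(4),proj(p,w))
b=ray(p,[(258.3,180.3)],0.009)[0];tool([b[0],b[1],.011])
E
```

```text
[[ 0.45982492 -0.01287134  0.009     ]] [[ 0.49110139  0.02558754  0.01      ]
 [ 0.47371788 -0.05991682  0.01      ]] [[ 0.61922563 -0.00271809  0.01      ]
 [ 0.60291706 -0.08297865  0.01      ]]
0.45 [ 0.6029 -0.0435  0.0606] [[2.60740090e+02 1.44666207e-01]]
0.52 [ 0.5996 -0.0428  0.0669] [[260.8133186    3.48224286]]
0.58 [ 0.5965 -0.0422  0.0722] [[260.87450827   7.0868596 ]]
0.63 [ 0.5936 -0.0416  0.0764] [[260.92395072  10.62870928]]
t 9.1 pos [ 0.4734 -0.0146  0.1816] F [ 1.1 -0.4  0.6] w 49.9 yaw -0.2013 z [-4.e-04  8.e-04 -1.e+00] shift mm [-13.6   1.1 170.6]
```

Call:
{"method": "arm_command", "body": {
  "targets": "-13.5 1 30 0 0 0; 0 0 60 0 0 0; 0 0 40 0 0 0; 0 0 0 0 0 0; 0 0 0 0 0 0"
}}

```text
clock: 9.72
position: [0.4606, -0.0127, 0.0531]
ee_rot: [0.995, -0.1, 0.001, -0.0]
ft_force: [-0.0, -0.5, 0.3]
grip_width: 0.586
```

```bash
python3 - <<'E'
from h import *
p=cam('wrist','w8.png'); tool([.4598,-.0129,.011])
E
```

```text
t 9.775 pos [ 0.4608 -0.0128  0.0535] F [ 1.2 -0.3  0.9] w 50.0 yaw -0.2012 z [ 2.5e-03 -1.0e-04 -1.0e+00] shift mm [-1.1  0.3 42.5]
```

View pics/w8.png

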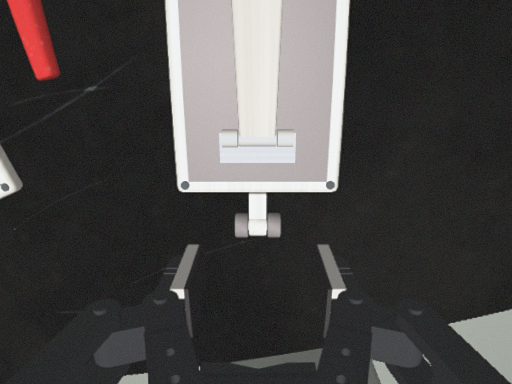

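```bash
python3 - <<'E'
from h import *
p=cam('wrist'); b=ray(p,[(258,225)],0.01)[0]; print(b); tool([b[0],b[1],.011])
E
```

```text
[ 0.46029892 -0.01328629  0.01      ]
t 9.825 pos [ 0.4609 -0.0129  0.0536] F [ 1.   0.2 -0.8] w 50.1 yaw -0.2014 z [ 2.9e-03 -4.0e-04 -1.0e+00] shift mm [-0.6  0.5 42.5]
```

Call:
{"method": "arm_command", "body": {
  "targets": "-0.5 0 20 0 0 0; 0 0 16 0 0 0; 0 0 5 0 0 0; 0 0 0 0 0 0; 0 0 0 0 0 0",
  "grip": 40
}}

```text
clock: 10.45
position: [0.4594, -0.0128, 0.0113]
ee_rot: [0.995, -0.1, 0.0, 0.0]
ft_force: [-0.8, 0.7, 0.7]
grip_width: 0.469
```

Call:
{"method": "arm_command", "body": {
  "targets": "0 0 0 0 0 0; 0 0 0 0 0 0; 0 0 0 0 0 0; 0 0 0 0 0 0",
  "grip": 15,
  "squeeze": 35
}}

```text
clock: 10.95
position: [0.4593, -0.0128, 0.0114]
ee_rot: [0.995, -0.1, 0.0, 0.0]
ft_force: [-1.0, -0.6, 5.1]
grip_width: 0.292
```

```bash
python3 - <<'E'
from h import *
p=cam('wrist','w9.png'); tool([.4598,-.0129,.011])
E
```

```text
t 11.0 pos [ 0.4593 -0.0129  0.0114] F [-2.1 -0.3  5.2] w 24.7 yaw -0.2012 z [ 9.e-04 -4.e-04 -1.e+00] shift mm [ 0.5 -0.1  0.4]
```

View pics/w9.png

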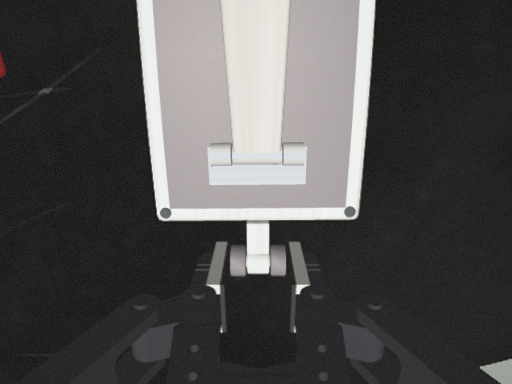

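```bash
python3 - <<'E'
import numpy as np
def P(f):
    if f<=np.pi/2: return np.array([-.16*np.cos(f)+.008*np.sin(f),.16*np.sin(f)+.008*np.cos(f)])
    return np.array([.01-.16*np.cos(f)-.002*np.sin(f),.16*np.sin(f)-.002*np.cos(f)])
fs=list(np.linspace(0,np.pi/2,16))+list(np.linspace(np.pi/2,1.833,6))[1:]
p=P(0);
for f in fs[1:]:
    n=P(f);print(round(f,3),(1000*(n-p)).round(1),(1000*(n-P(0))).round(1));p=n
E
```

```text
0.105 [ 1.7 16.7] [ 1.7 16.7]
0.209 [ 3.4 16.4] [ 5.2 33.1]
0.314 [ 5.1 16. ] [10.3 49.1]
0.419 [ 6.8 15.3] [17.1 64.4]
0.524 [ 8.3 14.5] [25.4 78.9]
0.628 [ 9.8 13.6] [35.3 92.5]
0.733 [11.2 12.5] [ 46.4 105. ]
0.838 [12.4 11.3] [ 58.9 116.3]
0.942 [13.5  9.9] [ 72.4 126.1]
1.047 [14.5  8.4] [ 86.9 134.6]
1.152 [15.3  6.9] [102.2 141.4]
1.257 [15.9  5.2] [118.2 146.6]
1.361 [16.4  3.5] [134.6 150.2]
1.466 [16.7  1.8] [151.2 152. ]
1.571 [16.8  0. ] [168. 152.]
1.623 [ 8.4 -0.1] [176.4 151.9]
1.676 [ 8.4 -0.6] [184.8 151.3]
1.728 [ 8.3 -1. ] [193.1 150.3]
1.781 [ 8.3 -1.4] [201.4 148.9]
1.833 [ 8.2 -1.9] [209.5 147. ]
```

Call:
{"method": "arm_command", "body": {
  "targets": "2 0 -16.5 0 0 0; 3.5 0 -16.5 0 0 0; 5 0 -16 0 0 0; 7 0 -15.5 0 0 0; 8 0 -14.5 0 0 0"
}}

```text
clock: 11.62
position: [0.4847, -0.0181, 0.091]
ee_rot: [0.995, -0.1, 0.0, 0.0]
ft_force: [1.3, -0.8, -1.7]
grip_width: 0.288
```

```bash
python3 - <<'E'
from h import *
p=cam('scene','s10.png'); tool([.4598,-.0129,.011])
cv2.imwrite('pics/s10c.png',cv2.resize(cv2.imread('pics/s10.png')[60:240,200:360],None,fx=3.3,fy=3.3,interpolation=2))
E
```

```text
t 11.675 pos [ 0.4865 -0.0183  0.0928] F [ 0.8 -0.2  1.5] w 24.6 yaw -0.2016 z [ 3.7e-03 -3.0e-04 -1.0e+00] shift mm [-27.5   0.1  81.7]
```

View pics/s10c.png

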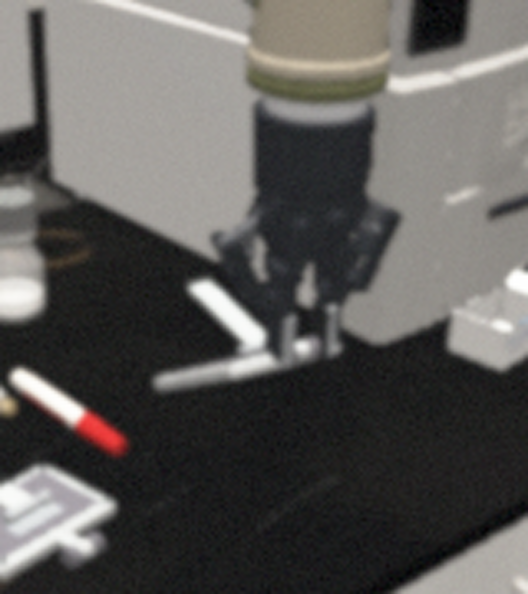

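The chart has tipped about 30° and shows nearly edge-on in this view. Its bottom edge is still in place, so I'll continue.

Call:
{"method": "arm_command", "body": {
  "targets": "10 0 -13.5 0 0 0; 11 0 -12.5 0 0 0; 12.5 0 -11.5 0 0 0; 13.5 0 -10 0 0 0; 14.5 0 -8.5 0 0 0"
}}

```text
clock: 12.3
position: [0.5449, -0.0303, 0.1464]
ee_rot: [0.995, -0.1, -0.0, -0.0]
ft_force: [0.6, 0.5, -2.2]
grip_width: 0.29
```

```bash
python3 - <<'E'
from h import *
p=cam('scene','s11.png'); tool([.4598,-.0129,.011]);cam('wrist','w11.png')
cv2.imwrite('pics/s11c.png',cv2.resize(cv2.imread('pics/s11.png')[60:240,200:360],None,fx=3.3,fy=3.3,interpolation=2))
E
```

```text
t 12.35 pos [ 0.5468 -0.0308  0.1474] F [-0.7 -0.9  1.1] w 25.0 yaw -0.2018 z [ 2.3e-03  1.0e-04 -1.0e+00] shift mm [-8.910e+01 -1.000e-01  1.362e+02]
```

View pics/s11c.png

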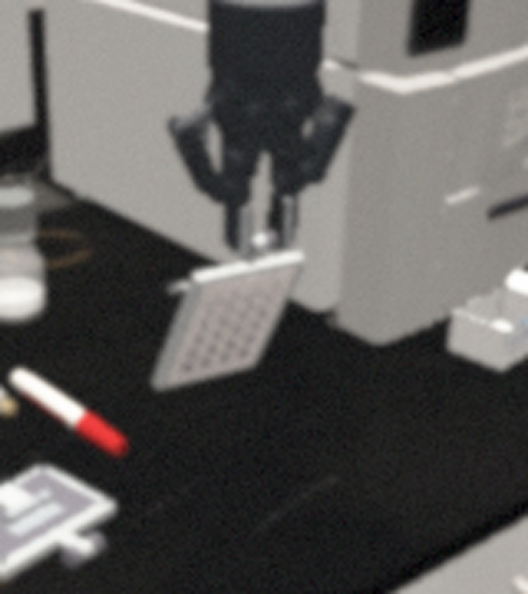

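View pics/w11.png

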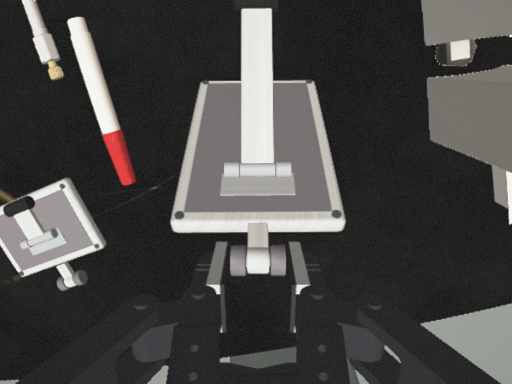

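Call:
{"method": "arm_command", "body": {
  "targets": "15 0 -7 0 0 0; 16 0 -5 0 0 0; 16.5 0 -3.5 0 0 0; 16.5 0 -2 0 0 0; 12 0 0 0 0 0"
}}

```text
clock: 13.02
position: [0.6193, -0.0452, 0.1636]
ee_rot: [0.995, -0.1, 0.0, -0.0]
ft_force: [0.3, 1.6, 4.0]
grip_width: 0.29
```

```bash
python3 - <<'E'
from h import *
p=cam('scene','s12.png'); tool([.4598,-.0129,.011]);cam('wrist','w12.png')
cv2.imwrite('pics/s12c.png',cv2.resize(cv2.imread('pics/s12.png')[60:240,200:360],None,fx=3.3,fy=3.3,interpolation=2))
E
```

```text
t 13.075 pos [ 0.6203 -0.0455  0.1635] F [-1.5  0.9  4.8] w 24.9 yaw -0.2014 z [ 1.5e-03  3.0e-04 -1.0e+00] shift mm [-164.     0.2  152.3]
```

View pics/s12c.png

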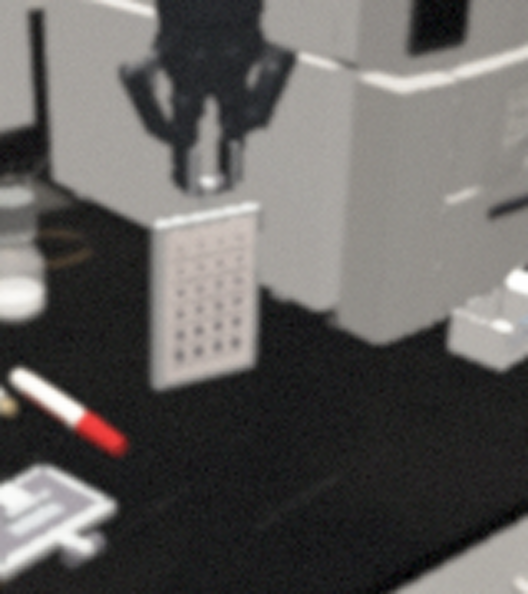

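View pics/w12.png

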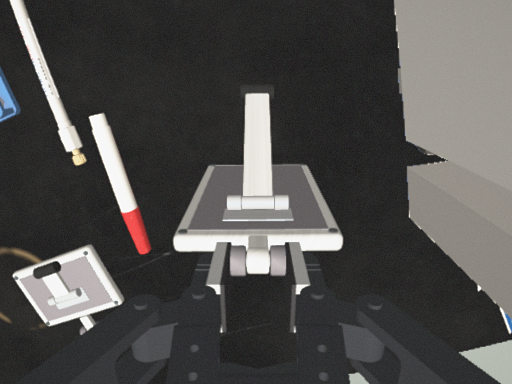

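Call:
{"method": "arm_command", "body": {
  "targets": "9 0 0 0 0 0; 9 0 0.5 0 0 0; 8.5 0 1 0 0 0; 8 0 1.5 0 0 0; 7 0 1.5 0 0 0"
}}

```text
clock: 13.75
position: [0.6605, -0.0537, 0.1592]
ee_rot: [0.995, -0.1, 0.001, -0.0]
ft_force: [1.4, 1.4, 5.3]
grip_width: 0.286
```

```bash
python3 - <<'E'
from h import *
p=cam('scene','s13.png'); tool([.4598,-.0129,.011]);cam('wrist','w13.png')
cv2.imwrite('pics/s13c.png',cv2.resize(cv2.imread('pics/s13.png')[60:240,200:360],None,fx=3.3,fy=3.3,interpolation=2))
E
```

```text
t 13.8 pos [ 0.6611 -0.0539  0.159 ] F [0.9 0.6 6.7] w 24.8 yaw -0.2014 z [ 2.1e-03  1.0e-04 -1.0e+00] shift mm [-2.057e+02  2.000e-01  1.476e+02]
```

View pics/s13c.png

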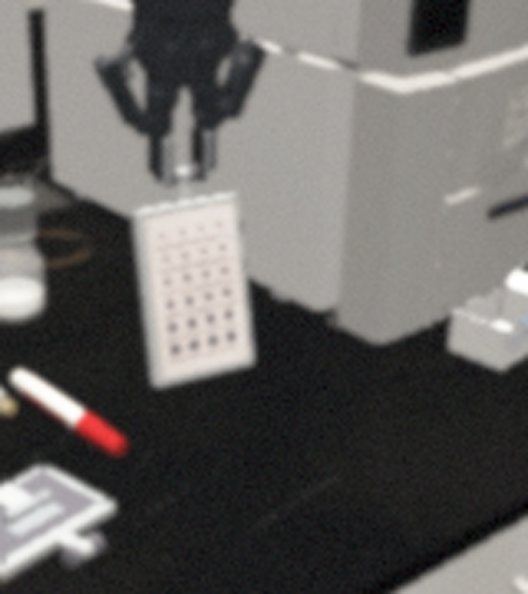

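View pics/w13.png

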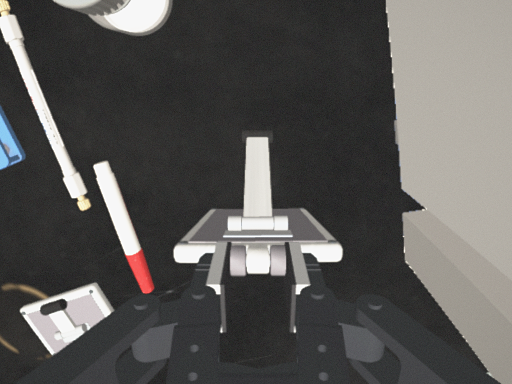

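Call:
{"method": "arm_command", "body": {
  "targets": "3 0 0 0 0 0; 2 0 0 0 0 0; 0 0 0 0 0 0; 0 0 0 0 0 0; 0 0 0 0 0 0"
}}

```text
clock: 14.48
position: [0.6639, -0.0547, 0.1585]
ee_rot: [0.995, -0.1, -0.0, 0.0]
ft_force: [0.6, 1.5, 0.7]
grip_width: 0.292
```

```bash
python3 - <<'E'
from h import *
p=cam('wrist','w14.png');tool([.4598,-.0129,.011])
# predicted foot (standing) vs chart pose: bottom origin (.6183,-.0466)
u=np.array([np.cos(-.2012),np.sin(-.2012),0]);o=np.array([.6183,-.0466,0])
for z in (.006,.01,.015): print(z,proj(p,o+u*.0825+[0,0,z]))
s=cam('scene','s14.png')
cv2.imwrite('pics/s14c.png',cv2.resize(cv2.imread('pics/s14.png')[60:240,200:360],None,fx=3.3,fy=3.3,interpolation=2))
E
```

```text
t 14.525 pos [ 0.6639 -0.0547  0.1585] F [1.2 1.5 0.6] w 24.9 yaw -0.2011 z [-6.e-04 -0.e+00 -1.e+00] shift mm [-2.083e+02 -2.000e-01  1.476e+02]
0.006 [[258.47719089 131.09636482]]
0.01 [[258.49518569 131.86343382]]
0.015 [[258.51836656 132.85170786]]
```

View pics/w14.png

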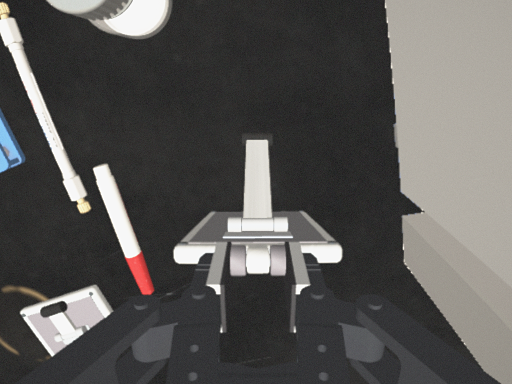

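View pics/s14c.png

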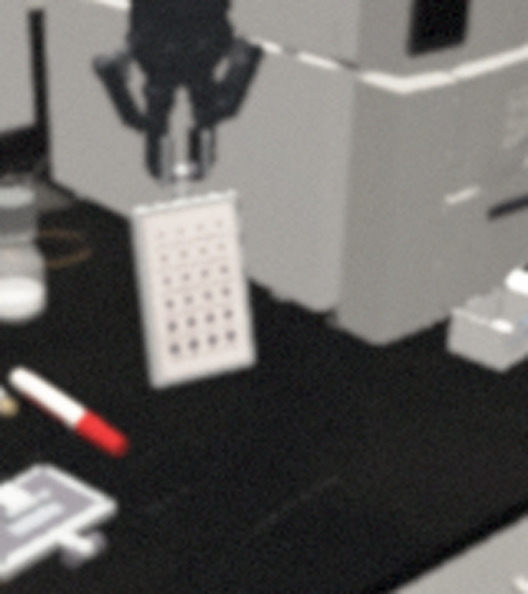

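Call:
{"method": "arm_command", "body": {
  "targets": "2 0 0.5 0 0 0; 2 0 0.5 0 0 0; 0 0 0 0 0 0; 0 0 0 0 0 0; 0 0 0 0 0 0"
}}

```text
clock: 15.2
position: [0.6684, -0.0556, 0.1585]
ee_rot: [0.995, -0.1, 0.0, 0.0]
ft_force: [-1.5, 1.0, 4.9]
grip_width: 0.291
```

```bash
python3 - <<'E'
from h import *
p=cam('wrist','w15.png');tool([.4598,-.0129,.011])
s=cam('scene','s15.png'); t=cam('top','t15.png')
cv2.imwrite('pics/w15c.png',cv2.resize(cv2.imread('pics/w15.png')[110:300,150:370],None,fx=3,fy=3,interpolation=2))
u=np.array([np.cos(-.2012),np.sin(-.2012),0]);o=np.array([.6183,-.0466,0])
for z in (.006,.015): print(z,proj(p,o+u*.0825+[0,0,z]),proj(t,o+u*.0825+[0,0,z]))
E
```

```text
t 15.25 pos [ 0.6684 -0.0556  0.1585] F [-1.8  1.5  5.6] w 25.0 yaw -0.2013 z [ 7.e-04 -3.e-04 -1.e+00] shift mm [-2.130e+02 -1.000e-01  1.473e+02]
0.006 [[258.48524326 136.61203999]] [[298.62853303 128.6395696 ]]
0.015 [[258.52631546 138.51383864]] [[299.07336477 127.75873405]]
```

View pics/w15c.png

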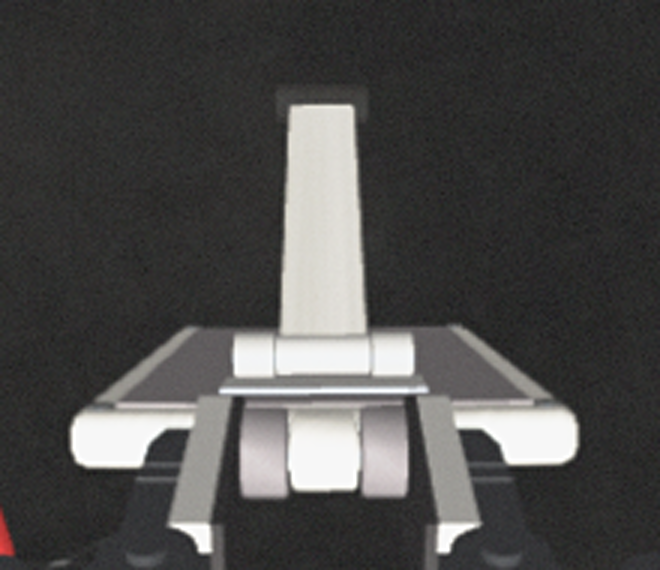

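The foot stayed put on the bench while the tool moved 4 mm further, with Fx at -1.8 N and Fz at +5 N. The chart therefore rests on both its bottom edge and its foot. I'll ease off the press and release.

Call:
{"method": "arm_command", "body": {
  "targets": "-1 0 -0.5 0 0 0; 0 0 0 0 0 0; 0 0 0 0 0 0"
}}

```text
clock: 15.72
position: [0.6671, -0.0553, 0.1583]
ee_rot: [0.995, -0.1, 0.0, 0.0]
ft_force: [-2.1, -1.0, 3.5]
grip_width: 0.295
```

Call:
{"method": "arm_command", "body": {
  "targets": "0 0 0 0 0 0; 0 0 0 0 0 0; 0 0 0 0 0 0; 0 0 0 0 0 0",
  "grip": 45
}}

```text
clock: 16.23
position: [0.6671, -0.0554, 0.1581]
ee_rot: [0.995, -0.101, -0.0, 0.0]
ft_force: [0.2, 0.0, 0.8]
grip_width: 0.526
```

```bash
python3 - <<'E'
from h import *
p=cam('wrist','w16.png');tool([.4598,-.0129,.011])
s=cam('scene','s16.png')
cv2.imwrite('pics/s16c.png',cv2.resize(cv2.imread('pics/s16.png')[60:240,200:360],None,fx=3.3,fy=3.3,interpolation=2))
E
```

```text
t 16.275 pos [ 0.6671 -0.0553  0.1582] F [-0.2  0.4 -0.8] w 44.9 yaw -0.2012 z [-0.e+00 -1.e-04 -1.e+00] shift mm [-2.116e+02 -2.000e-01  1.472e+02]
```

View pics/w16.png

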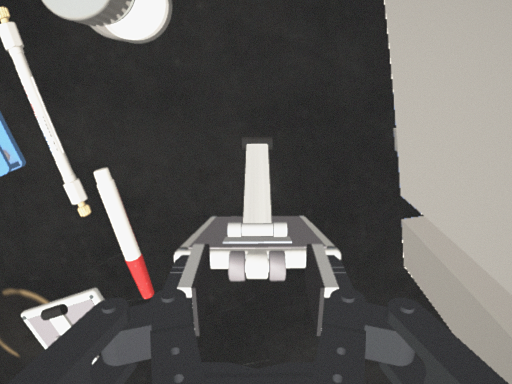

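View pics/s16c.png

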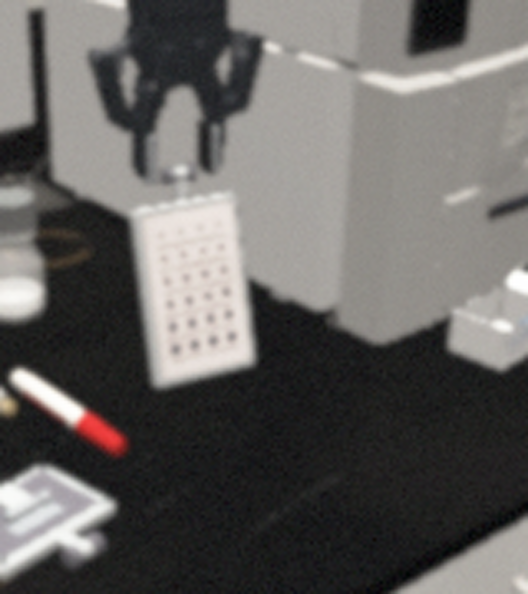

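The chart stands free with the fingers open. I'll retreat straight up.

Call:
{"method": "arm_command", "body": {
  "targets": "0 0 -10 0 0 0; 0 0 -25 0 0 0; 0 0 -45 0 0 0; 0 0 -50 0 0 0; 0 0 0 0 0 0"
}}

```text
clock: 16.95
position: [0.6687, -0.0549, 0.294]
ee_rot: [0.995, -0.1, 0.004, -0.0]
ft_force: [0.2, -0.5, -0.2]
grip_width: 0.527
```

Call:
{"method": "arm_command", "body": {
  "targets": "-50 0 0 0 0 0; -60 0 0 0 0 0; 0 0 0 0 0 0; 0 0 0 0 0 0"
}}

```text
clock: 17.45
position: [0.5595, -0.0337, 0.2887]
ee_rot: [0.995, -0.101, 0.001, 0.0]
ft_force: [0.0, -1.7, 0.5]
grip_width: 0.522
```

```bash
python3 - <<'E'
from h import *
p=cam('wrist','w17.png');tool([.4598,-.0129,.011])
t=cam('top','t17.png');s=cam('scene','s17.png')
for n in('leg_foot','wide_chart','tall_chart','grip_bar'):
  find(p,n);find(s,n);find(t,n)
cv2.imwrite('pics/s17c.png',cv2.resize(cv2.imread('pics/s17.png')[60:240,180:360],None,fx=3.3,fy=3.3,interpolation=2))
E
```

```text
t 17.5 pos [ 0.56   -0.0337  0.2886] F [ 0.2  0.  -0.5] w 45.2 yaw -0.2018 z [ 1.e-03 -1.e-04 -1.e+00] shift mm [-1.026e+02 -2.000e-01  2.775e+02]
leg_foot 0.47 [ 0.6933 -0.0588  0.0123] [255.  26.]
wide_chart 0.59 [0.5342 0.1709 0.0131] [108. 195.]
wide_chart 0.84 [0.5256 0.1762 0.0109] [209. 218.]
wide_chart 0.77 [0.5366 0.171  0.0088] [207. 193.]
tall_chart 0.88 [ 0.6467 -0.0472  0.1185] [252.  68.]
tall_chart 0.92 [ 0.6338 -0.0509  0.0799] [260. 145.]
tall_chart 0.6 [ 0.6553 -0.0158  0.1092] [284. 136.]
grip_bar 0.97 [ 0.6674 -0.0617  0.1613] [265.  34.]
```

View pics/s17c.png

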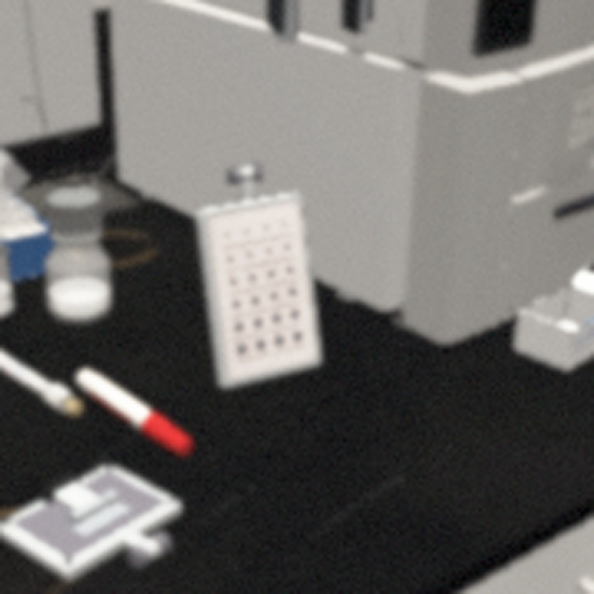

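View pics/w17.png

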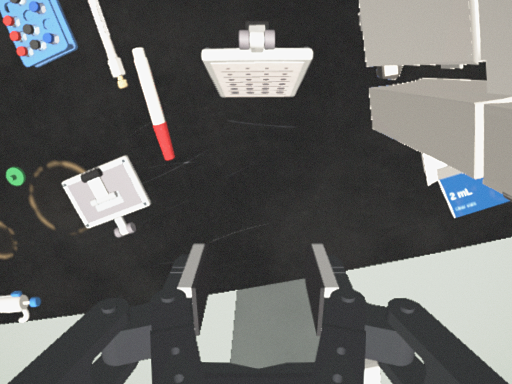

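The chart stands leaning back, with its bottom edge at about (222..307, 97) in the wrist view. The foot is detected at z = 0.012, and the wide chart is where it was. I'll hand in.

```bash
python3 - <<'E'
from h import *
p=cam('wrist'); print(ray(p,[(264,97)],0.0)); print(manip.hand_in())
E
```

```text
[[ 0.61261799 -0.05267552  0.        ]]
the job is handed in; nothing more can be done
None
```

The tall chart is standing on its bottom edge, leaning back on its fully unfolded leg, and I handed the job in at about 17.6 s of the 53 s allowed.

I pinched the leg's foot and swung it out until the hinge hit its stop. Then I pinched the grip bar, tipped the chart up around its bottom edge, released it and backed the arm away.

**Last checks**
- **Leg angle:** the foot's image position after I released it fits about 0.63 rad; at least 0.52 was needed.
- **Standing:** the chart looked the same after release and after the arm left. The grip bar is at about z = 0.16 m, roughly 50 mm behind the bottom edge, which fits a lean of about 15–18°.
- **Foot height:** the network found the foot at z ≈ 0.012 m; the limit is 0.020.
- **Bottom edge:** it lies about 8 mm from where it started; the limit is 80.
- **Wide chart:** it was found where it lay, within 2 mm, and the arm never came near it.
- **Robot contact:** the wrist force is near zero and the arm is clear of everything.

**Disagreements**
- Before release, the foot appeared about 4–5 mm closer to the robot than I had worked out.
- The first pose fit from the top camera alone put the chart 18 mm too low. The scene camera and the combined fit put it at worktop height.
- The scene camera's network once took the wide chart's grip bar for the tall one's. I used my own measurements there.

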